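# Ready the fluorescence imager: filter to its first click, light shield closed

### The arm

A 6-joint arm with a two-finger parallel gripper is mounted at the origin on the work surface. World frame = base frame: x ahead of the robot, y to its left, z up, the work surface at z = 0. Lengths are in m, angles in rad, forces in N, time in s.
With the tool pointing down it reaches from about 0.425 to 0.95 m from the base axis. Payload 3.5 kg.
Tool frame: the origin (TCP) lies at the very end of the fingers, on their centre line; the grasp point (between the pads) lies 19 mm behind it (grip_depth is the distance from the TCP to the grasp point, in m); x points along the fingers, z is the direction in which the jaws open and shut, and the axes are right-handed (so a half turn about x gives the same grasp; the last joint's range is limited). The gripper opens to 85 mm and grips with 20 to 120 N. Pads are 22 mm wide; open, the fingers measure 114 mm over their backs; the gripper's body (76 mm by 85 mm) begins 54 mm behind the grasp point. The pads swing forward as they close: fully open they stand 13 mm farther back than shut.
Start: joints at [-1.356, 0.286, 1.577, -0, 1.279, -0.15], TCP at [0.241, -0.631, 0.231] pointing down, gripper open.
Joint ranges: [-2.77, 2.77], [-0.9, 2.22], [0.21, 2.48], [-1.53, 4.67], [0.24, 2.81], [-2.84, 2.84]. Speed limits (rad/s): [2.79, 2.79, 3.14, 3.14, 3.14, 3.14].

### API

Orientations are given as a unit quaternion [x, y, z, w].
In Python, from plant import get_state, read_camera, calibration, sign_off, recognise, grip_depth gives the robot as it stands. The module is installed in compiled form; this text tells all that it offers.
- The arm moves only by the tool servo_tool, never from a script. Its argument "deltas" is a list that holds one entry, the list of rows, each a list of 4 numbers: the shift along the world's x, y, z scaled (see below), then the turn about the world's z scaled (see below). In form: [[[tx, ty, tz, spin], ...]]. A call has exactly 5 rows; each row is the pose to reach, as a shift and turn from the pose commanded when the call began; what a row does not reach only later rows make up. The controller multiplies each number of a shift by 10 cm and each number of a turn by 90 degrees. A row lasts 1/10 s, in which the tool goes at most 50 mm and 8.59 degrees, less where a joint would pass 70% of its speed; a pose out of reach is approached as far as the arm can. A call with a number of a shift or a turn outside -1 to 1 is refused whole. A call with a gripper value outside its range is refused whole. "claw" is the gripper's target within -1 to 1 (fully open at 1, half-way at 0, shut at -1), set as the call begins (left out, the last holds). The fingers move at their own pace and stop on an object; "force" is the grip in N (left out, the last holds). Time passes only in rows, so rows that repeat a pose let the fingers close, or fill a call up. It gives the time, the measured TCP pose, the force and the opening at its end, in the units of the state.
- get_state(): the state, without advancing time (a new reading comes with each control period).
- read_camera(name): name is "side" or "top"; returns the picture (420x560x3 uint8, blue, green, red); there is no depth.
- calibration(name): a dict with "intrinsics" (3x3 intrinsics, pixels), "R" (3x3) and "t" (3): a world point X has camera coordinates R X + t. Camera axes: x right, y down, z forward; pixel columns grow to the right and rows downward; lengths in m; the calibration is good to about 2 mm. A picture is of the moment at which its call begins. calibration takes no time and is no camera call.
- sign_off(): hands the job in, once; it reports no verdict.
Trained networks look in the newest picture that a camera, given by its name, has taken for a name from the list of things; names that differ only in an ending like _2 or _b are one class to them, and where a whole thing is asked for, a point or a joint stands for the part that bears it (a point fixed in the world has none). Each returns a list of dicts, best first, with "p" (0 to 1); they miss things now and then, are a little off and sometimes report something else, mostly with a low value. They report only what shows in the picture. A call takes as long as a camera call.
- recognise(camera, query): "at" ([x, y, z] in m, in world coordinates, good to about 4 mm: the middle of the surface that is visible of it).
The state is a dict: "time": time; "qpos": joint angles; "dq": joint speeds; "joint_efforts": joint torques, N m; "eef_pos": TCP position; "tcp_rot": TCP orientation; "contact_force": force on the tool from outside, world axes, zero at the start; "wrist_torque": the same for the moment, N m; "opening": opening from 0.0 (shut) to 1.0 (fully open).
Only numpy, scipy, OpenCV 4.12 (cv2) and the standard library are available. Lean on these libraries where they do the work, as an engineer would, in place of code of your own. Each camera call takes 0.05 s, during which the arm holds its last target. There are 200 camera calls.

### The job

Get the fluorescence imager ready to look at the chamber slide on its stage: push the filter slider in until it clicks into its first stop and leave it resting there, not on at the second. Shut out the room light by folding the two leaves of the light shield down flat, so that the lipped leaf ends with its rubber lip lying over the edge of the plain leaf. Do not shift the chamber slide or knock the things standing beside the imager.

Things in the scene. Friction and masses are not known exactly. Their poses are not given: they have to be found in the camera images.
- imager: White benchtop fluorescence imager, fixed. Origin: centre of its underside on the bench; x runs from its front (facing the robot) to its back, y to its left, z up. In its frame, mm: low nose x -135..-45, y -80..80, top z 95; taller housing behind it x -55..140, y -105..105, top z 136. Black focus knob (not used) on the nose's left side, out to y 112. Filter slider on the nose's right side.
- stage (a point): Centre of the stage insert, on its upper face (imager frame x 40, y 0, z 140 mm; axes as the imager). Around it on the housing stand the four grey walls of the light shield, an open-topped box, imager frame x -35..115, y -85..85 mm, walls 4 mm thick, their tops at z 176 mm.
- filter_slider (a joint): How far the filter slider is pushed in, m: 0 fully out (starts between 0 and 0.014), growing as it goes in along the imager's +y. First click stop at 0.030, second at 0.055, hard end at 0.0565. Sliding takes about 1.5 to 3 N, pushing on out of a stop about 10 N; within about 2.5 mm of a stop a spring ball draws it in. It stays where it is left.
- slider_knob (a point): Centre of the outer end face of the slider's round steel knob (20 mm diameter, 16 mm long, axis level along the imager's y), imager frame x -100, y -166 + slider value, z 66 mm. A flat bar 14 mm wide, 8 mm thick runs from it into the nose. Axes as the imager: push along +y. Bar seen between knob and slot plate: 34 mm at the first stop, 9 mm at the second.
- slot (a point): Centre of the dark slot plate's outer face on the nose's right side, where the slider bar goes in (imager frame x -100, y -86, z 66 mm; axes as the imager). Two thin black lines run across the top of the bar: the inner one meets this plate at the first stop, the outer one (nearer the knob) at the second.
- plain_leaf (a joint): Opening of the plain leaf, rad: 0 closed flat, 1.57 upright, 1.95 leaning outwards on its stop; starts 1.5 to 1.95. Plain grey panel, 150 mm long, 84 mm from hinge axis to free edge, 4 mm thick, hinged on top of the shield's right wall (imager -y side). Stiff hinge: stays at any angle it is left at, so it must be pressed right down; under 1 N at its edge moves it.
- plain_leaf_hinge (a point): Middle of the plain leaf's hinge axis (imager frame x 40, y -85, z 178 mm). Turns with the leaf: x along the hinge as the imager's x, y along the leaf from hinge to free edge, z square to the leaf out of the face that is on top when closed; with the leaf open that face looks outwards, to the imager's right. The closed panel is z 176..180 mm.
- plain_leaf_edge (a point): Middle of the plain leaf's free edge, half way through its thickness, 84 mm from the hinge axis; axes as plain_leaf_hinge.
- lipped_leaf (a joint): Opening of the lipped leaf, rad: values, starts, panel and stiff hinge as plain_leaf, but hinged on the shield's left wall (imager +y side), and with a black rubber lip along the free edge of its outer face, 26 mm wide, 4 mm thick, reaching 14 mm past the panel. Closed, the lip lies on the plain leaf's edge; if this leaf is down first the plain one lands on the lip, about 0.1 rad short of flat.
- lipped_leaf_hinge (a point): Middle of the lipped leaf's hinge axis (imager frame x 40, y 85, z 178 mm). Turns with the leaf: x along the hinge as the imager's x, y along the leaf from free edge to hinge, z square to the leaf out of the face that is on top when closed; with the leaf open that face looks outwards, to the imager's left.
- lipped_leaf_edge (a point): Middle of the free edge of the lipped leaf's grey panel, half way through its thickness, 84 mm from the hinge axis (the lip reaches on to 98 mm); axes as lipped_leaf_hinge.
- chamber_slide: Loose chamber slide: clear 76 x 26 mm glass slide carrying a clear box of wells, 17 mm high in all, lying between low locating lips in the middle of the stage, inside the shield walls. Origin: centre of its underside. To be left alone.
- slide_box: Loose closed grey plastic slide box, 98 x 83 mm, 35 mm high, on the bench left of the imager's nose. Origin: centre of its underside. To be left alone.
- tube_rack: Loose low white tube rack, 120 x 56 mm, 42 mm high with its tubes, on the bench left of the imager's back half. Origin: centre of its underside. To be left alone.
- dropper: Loose small amber bottle, 30 mm diameter, 78 mm high with its cap, on the bench right of the imager's back half. Origin: centre of its underside. To be left alone.

How it is judged:
By the outcome, as a careful person would: the job done as asked, in the order asked, and still so for the second after the job is handed in, with the robot touching nothing.
It also fails if it takes over 66 s, if anything falls off the work surface, if the arm or the gripper's body presses on something with over 40 N, if the wrist force passes 120 N, or if a joint passes its speed limit or range.

## Working session

There is one attempt and no reset: what is moved stays moved. The work goes in short steps, Python scripts to look and compute and a tool call to move; the robot and the scene stay as the last step left them, time stands still between calls to the robot, and variables do not carry over. Pictures are saved under pics/ and viewed, about 8 in all and at most 12, crops included, and the job is handed in when it is done.

Besides the shell and the picture viewer there is one more tool, called after ">>>" as a command line: name --argument value ..., lists and objects as JSON in quotes. servo_tool: Moves the arm, as the interface text tells. Its arguments: {"type":"object","properties":{"deltas":{"type":"array"},"claw":{"type":"number"},"force":{"type":"number"}},"required":["deltas"]}

```bash
mkdir -p pics
python3 - <<'E'
from plant import *
import cv2
s=get_state();print(s['eef_pos'],s['tcp_rot'],s['time'],grip_depth)
for c in('side','top'):
    im=read_camera(c);cv2.imwrite(f'pics/{c}0.png',im)
    k=calibration(c);print(c,k['intrinsics'].tolist() if hasattr(k['intrinsics'],'tolist') else k['intrinsics'],k['R'],k['t'])
    for q in['imager','stage','slider_knob','slot','plain_leaf_hinge','plain_leaf_edge','lipped_leaf_hinge','lipped_leaf_edge','chamber_slide','dropper','slide_box','tube_rack']:
        print(q,[(([round(float(v),3) for v in d['at']]),round(d['p'],2)) for d in recognise(c,q)[:2]])
E
```

```text
[ 0.24070126 -0.62992302  0.22991595] [ 0.40159907  0.58301009 -0.40043438  0.58178151] 0.0 0.0187
side [[480.65843857557064, 0.0, 277.6928777044591], [0.0, 480.65843857557064, 213.69768786155785], [0.0, 0.0, 1.0]] [[ 0.98408154 -0.17725148  0.01286193]
 [-0.10874939 -0.65784375 -0.74526181]
 [ 0.1405599   0.73199967 -0.66664788]] [-0.6009836   0.21390768  1.03066813]
imager [([0.653, -0.001, 0.134], 0.93), ([0.679, -0.147, 0.047], 0.16)]
stage [([0.65, -0.002, 0.141], 0.67), ([0.694, 0.147, 0.228], 0.56)]
slider_knob [([0.51, -0.045, 0.072], 0.59), ([0.652, 0.002, 0.136], 0.46)]
slot [([0.653, 0.002, 0.134], 0.82)]
plain_leaf_hinge [([0.652, -0.048, 0.222], 0.71)]
plain_leaf_edge [([0.654, -0.044, 0.227], 0.76)]
lipped_leaf_hinge [([0.701, 0.151, 0.232], 0.96), ([0.653, 0.002, 0.139], 0.68)]
lipped_leaf_edge [([0.696, 0.147, 0.231], 0.73)]
chamber_slide [([0.678, 0.062, 0.158], 0.38)]
dropper [([0.682, -0.149, 0.047], 0.6)]
slide_box [([0.593, 0.298, 0.033], 0.59)]
tube_rack [([0.512, -0.049, 0.072], 0.49)]
top [[380.1169132663439, 0.0, 285.89084120036773], [0.0, 380.1169132663439, 
[... 171 characters left out ...]
2454091 0.83563506]
imager [([0.644, 0.075, 0.142], 0.62)]
stage [([0.641, 0.069, 0.139], 0.95)]
slider_knob [([0.511, -0.042, 0.069], 0.83), ([0.752, 0.257, 0.032], 0.72)]
slot [([0.646, 0.07, 0.14], 0.71)]
plain_leaf_hinge [([0.651, -0.044, 0.231], 0.77)]
plain_leaf_edge [([0.653, -0.04, 0.228], 0.62)]
lipped_leaf_hinge [([0.647, 0.074, 0.143], 0.61), ([0.694, 0.156, 0.236], 0.59)]
lipped_leaf_edge [([0.694, 0.156, 0.242], 0.75)]
chamber_slide [([0.671, 0.053, 0.157], 0.95), ([0.674, -0.135, 0.051], 0.62)]
dropper [([0.675, -0.135, 0.051], 0.54), ([0.652, -0.047, 0.231], 0.51)]
slide_box [([0.642, 0.072, 0.141], 0.74), ([0.599, 0.312, 0.031], 0.62)]
tube_rack [([0.75, 0.257, 0.029], 0.57)]
```

View pics/side0.png

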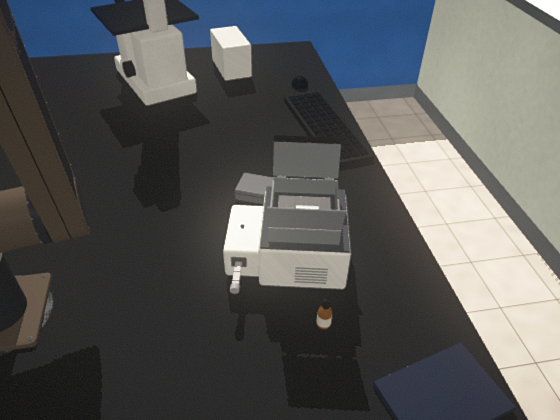

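View pics/top0.png

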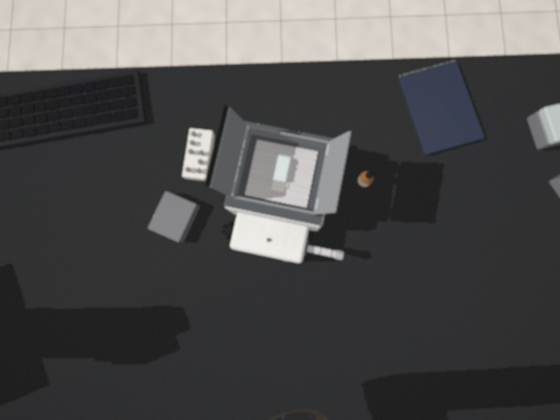

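The side view shows the imager with its nose at about (243,238), the slider knob at (235,285), the leaves open and the dropper at (324,316). In the top view, the imager is yawed, with nose corners near (231,250) and (304,262), the knob end near (343,254) and the dropper at (366,179).

Run:
```python
import cv2
a=cv2.imread('pics/top0.png')[100:270,200:390];b=cv2.imread('pics/side0.png')[130:300,215:360]
cv2.imwrite('pics/topc.png',cv2.resize(a,None,fx=4,fy=3.5*4/3.5*0.875,interpolation=2)if 0 else cv2.resize(a,(760,595*760//760),interpolation=2)if 0 else cv2.resize(a,None,fx=3.5,fy=3.5,interpolation=2))
cv2.imwrite('pics/sidec.png',cv2.resize(b,None,fx=3.5,fy=3.5,interpolation=2))
```

```text
(no output)
```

View pics/topc.png

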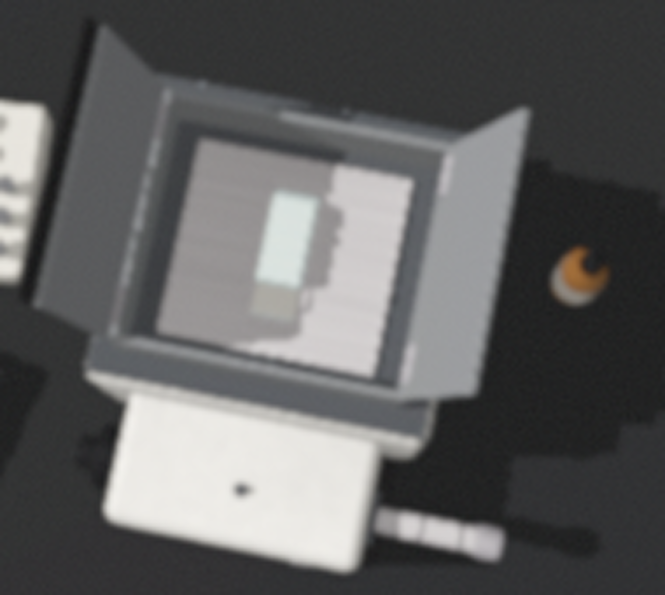

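View pics/sidec.png

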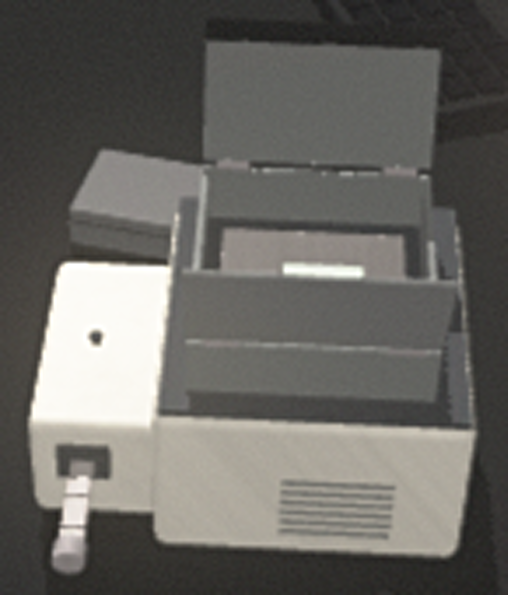

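Both crops show the corners clearly: plain leaf free edge in the top crop at (530,110) and (477,393), knob end at (500,543); in the side crop the knob end is at (69,557). I'll fit the imager pose and the joint values to them.

```bash
cat > fit.py <<'E'
import numpy as np
from scipy.optimize import least_squares
from plant import calibration
K={c:calibration(c) for c in('side','top')}
def proj(c,X):
    k=K[c];p=np.array(k['intrinsics'])@(np.array(k['R'])@X+np.array(k['t']).ravel());return p[:2]/p[2]
def W(P,v):
    x,y,a=v[:3];c,s=np.cos(a),np.sin(a);return np.array([x+c*P[0]-s*P[1],y+s*P[0]+c*P[1],P[2]])
def plain(x,r,v,n=0): return np.array([x,-.085+r*np.cos(v[4])-n*np.sin(v[4]),.178+r*np.sin(v[4])+n*np.cos(v[4])])
def lip(x,r,v,n=0): return np.array([x,.085-r*np.cos(v[5])+n*np.sin(v[5]),.178+r*np.sin(v[5])+n*np.cos(v[5])])
def knob(v): return np.array([-.1,-.166+v[3],.066])
F=lambda *a:(lambda v:np.array(a)/1000)
E
python3 - <<'E'
from fit import *
obs=[('top',106,520,F(-135,80,95)),('top',358,574,F(-135,-80,95)),('top',86,373,F(-55,105,136)),('top',428,442,F(-55,-105,136)),
('top',530,110,lambda v:plain(.115,.084,v)),('top',477,395,lambda v:plain(-.035,.084,v)),
('top',100,22,lambda v:lip(.115,.098,v,.004)),('top',35,303,lambda v:lip(-.035,.098,v,.004)),
('top',501,544,knob),('side',69,557,knob),
('side',183,278,lambda v:plain(-.035,.084,v)),('side',460,287,lambda v:plain(.115,.084,v)),
('side',206,40,lambda v:lip(-.035,.098,v)),('side',441,50,lambda v:lip(.115,.098,v)),
('side',158,418,F(-55,-105,136)),('side',475,430,F(140,-105,136)),('side',58,262,F(-135,80,95)),('side',30,420,F(-135,-80,95)),
('side',205,168,F(-35,85,176)),('side',432,177,F(115,85,176))]
off={'top':(200,100),'side':(215,130)}
def res(v): return np.concatenate([proj(c,W(f(v),v))-np.array([(u+.5)/3.5-.5+off[c][0],(w+.5)/3.5-.5+off[c][1]]) for c,u,w,f in obs])
r=least_squares(res,[.63,.06,-.18,.01,1.7,1.7],loss='soft_l1')
v=r.x;print(np.round(v,4));
for o,e in zip(obs,res(v).reshape(-1,2)):print(o[0],o[1:3],e.round(1))
np.save('v.npy',v)
pr=lambda n,P:print(n,W(P,v).round(4))
pr('knob',knob(v));pr('pe',plain(.04,.084,v));pr('le',lip(.04,.084,v));pr('lt',lip(.04,.098,v))
pr('stage',np.array([.04,0,.14]));pr('pe0',plain(.04,.084,[0,0,0,0,0]))
print('imager axes',np.cos(v[2]),np.sin(v[2]))
from scipy.spatial.transform import Rotation as R
from plant import get_state
print(R.from_quat(get_state()['tcp_rot']).as_matrix().round(3))
E
```

```text
[ 0.6381  0.0608 -0.2282  0.004   1.9446  1.7692]
top (106, 520) [-0.  -0.3]
top (358, 574) [ 1.  -0.5]
top (86, 373) [-0.8  0.8]
top (428, 442) [1.1 1.3]
top (530, 110) [ 0.9 -0.5]
top (477, 395) [ 0.7 -0.5]
top (100, 22) [ 0.8 -2.2]
top (35, 303) [ 0.2 -1.1]
top (501, 544) [-0.7 -0.3]
side (69, 557) [-0.2  1. ]
side (183, 278) [-0.5 -1.2]
side (460, 287) [-0.1 -0.3]
side (206, 40) [-0.3 -4.7]
side (441, 50) [ 0.7 -4.9]
side (158, 418) [-2.4 -1.3]
side (475, 430) [ 1.2 -0.5]
side (58, 262) [-0.3 -1.2]
side (30, 420) [-1.3  1.4]
side (205, 168) [-0.8 -0.6]
side (432, 177) [-0.7 -0.5]
knob [ 0.5041 -0.0744  0.066 ]
pe [ 0.6509 -0.0609  0.2562]
le [0.7001 0.1507 0.2604]
lt [0.7007 0.1534 0.2741]
stage [0.6771 0.0517 0.14  ]
pe0 [0.6769 0.0508 0.178 ]
imager axes 0.9740719956079695 -0.22623825355652807
[[ 0.     0.934  0.357]
 [ 0.     0.357 -0.934]
 [-1.     0.    -0.   ]]
```

```bash
cat >> fit.py <<'E'
def tell(targets):
    v=np.load('v.npy')
    for n,P in targets: print(n,W(np.array(P)/1000,v).round(4))
def inv(p,v=None):
    v=np.load('v.npy') if v is None else v
    c,s=np.cos(v[2]),np.sin(v[2]);d=np.array(p[:2])-v[:2];return np.round(1000*np.array([c*d[0]+s*d[1],-s*d[0]+c*d[1],p[2]]),1)
E
python3 - <<'E'
from fit import *
obs=[('top',106,520,F(-135,80,95)),('top',358,574,F(-135,-80,95)),('top',86,373,F(-55,105,136)),('top',428,442,F(-55,-105,136)),
('top',530,110,lambda v:plain(.115,.084,v)),('top',477,395,lambda v:plain(-.035,.084,v)),
('top',501,544,knob),('side',69,557,knob),
('side',183,278,lambda v:plain(-.035,.084,v)),('side',460,287,lambda v:plain(.115,.084,v)),
('side',206,40,lambda v:lip(-.035,.084,v)),('side',441,50,lambda v:lip(.115,.084,v)),('top',100,22,lambda v:lip(.115,.098,v,.004)),('top',35,303,lambda v:lip(-.035,.098,v,.004)),
('side',475,430,F(140,-105,136)),('side',58,262,F(-135,80,95)),('side',30,420,F(-135,-80,95)),
('side',205,168,F(-35,85,176)),('side',432,177,F(115,85,176)),('side',187,342,F(-35,-87,178)),('side',441,352,F(115,-87,178))]
off={'top':(200,100),'side':(215,130)}
def res(v): return np.concatenate([proj(c,W(f(v),v))-np.array([(u+.5)/3.5-.5+off[c][0],(w+.5)/3.5-.5+off[c][1]]) for c,u,w,f in obs])
r=least_squares(res,[.63,.06,-.18,.01,1.7,1.7],loss='soft_l1')
v=r.x;print(np.round(v,4),abs(res(v)).max());np.save('v.npy',v)
tell([('pre',(-103,-200,55)),('first stop tip',(-103,-147,55)),('retreat',(-103,-175,55)),('leafpre',(40,-150,225)),('arc45 r70',(40,-35,230)),('closed',(40,-12,181)),('Lpre',(40,150,225)),('Lclosed',(40,12,181))])
print('dropper',inv([.678,-.142,.05]),'rack',inv([.751,.257,.03]),'box',inv([.597,.305,.03]))
E
```

```text
[ 0.6383  0.0616 -0.2286  0.0032  1.953   1.7728] 2.319151585140517
pre [ 0.4926 -0.1099  0.055 ]
first stop tip [ 0.5047 -0.0583  0.055 ]
retreat [ 0.4983 -0.0855  0.055 ]
leafpre [ 0.6433 -0.0936  0.225 ]
arc45 r70 [0.6693 0.0184 0.23  ]
closed [0.6745 0.0408 0.181 ]
Lpre [0.7112 0.1986 0.225 ]
Lclosed [0.68   0.0642 0.181 ]
dropper [  84.8 -189.3   50. ] rack [ 65.5 215.9  30. ] box [-95.4 227.7  30. ]
```

>>> servo_tool --deltas '[[[0.2, 0.45, 0, 0.06], [0.4, 0.9, 0, 0.15], [0.45, 1, 0, 0.22], [0.45, 1, 0, 0.3], [0.45, 1, 0, 0.35]]]' --claw -1

```text
time: 1.8
eef_pos: [0.2864, -0.5299, 0.2317]
tcp_rot: [0.226, 0.67, -0.226, 0.67]
contact_force: [-0.1, -0.4, 0.9]
opening: 0.143
```

>>> servo_tool --deltas '[[[0.2, 0.45, 0, 0.06], [0.4, 0.9, 0, 0.15], [0.45, 1, 0, 0.2], [0.45, 1, 0, 0.25], [0.45, 1, 0, 0.27]]]'

```text
time: 2.3
eef_pos: [0.3313, -0.4299, 0.2316]
tcp_rot: [0.08, 0.702, -0.081, 0.703]
contact_force: [-0.5, 0.8, 0.3]
opening: 0.002
```

>>> servo_tool --deltas '[[[0.2, 0.4, 0, 0], [0.4, 0.8, 0, 0], [0.5, 1, 0, 0], [0.5, 1, 0, 0], [0.5, 1, 0, 0]]]'

```text
time: 2.8
eef_pos: [0.381, -0.3306, 0.2316]
tcp_rot: [0.081, 0.702, -0.082, 0.702]
contact_force: [0.7, -0.1, 0.2]
opening: -0.0
```

>>> servo_tool --deltas '[[[0.2, 0.4, 0, 0], [0.4, 0.8, 0, 0], [0.5, 1, 0, 0], [0.5, 1, -0.2, 0], [0.5, 1, -0.4, 0]]]'

```text
time: 3.3
eef_pos: [0.4315, -0.2316, 0.1919]
tcp_rot: [0.081, 0.702, -0.083, 0.703]
contact_force: [-0.3, 0.0, 0.1]
opening: 0.002
```

>>> servo_tool --deltas '[[[0.3, 0.4, 0, 0], [0.55, 0.8, -0.1, 0], [0.61, 1, -0.4, 0], [0.61, 1, -0.7, 0], [0.61, 1, -0.9, 0]]]'

```text
time: 3.8
eef_pos: [0.4913, -0.1307, 0.0992]
tcp_rot: [0.082, 0.703, -0.082, 0.702]
contact_force: [0.8, -0.5, 0.2]
opening: 0.002
```

>>> servo_tool --deltas '[[[0, 0.1, -0.25, 0], [0.01, 0.2, -0.44, 0], [0.01, 0.2, -0.44, 0], [0.06, 0.4, -0.44, 0], [0.06, 0.4, -0.44, 0]]]'

```text
time: 4.3
eef_pos: [0.4988, -0.091, 0.0583]
tcp_rot: [0.082, 0.702, -0.082, 0.703]
contact_force: [-1.2, 0.8, -0.7]
opening: -0.001
```

Run:
```python
from fit import *
from plant import *
import cv2
s=get_state();print(inv(s['eef_pos']),s['contact_force'])
a=read_camera('top');b=read_camera('side')
cv2.imwrite('pics/k1.png',np.hstack([cv2.resize(x,None,fx=6,fy=6,interpolation=2) for x in(a[215:285,290:355],b[225:295,215:275])]))
```

```text
[-101.3 -180.2   58.3] [-1.16072783  0.77595128 -0.6790853 ]
```

View pics/k1.png

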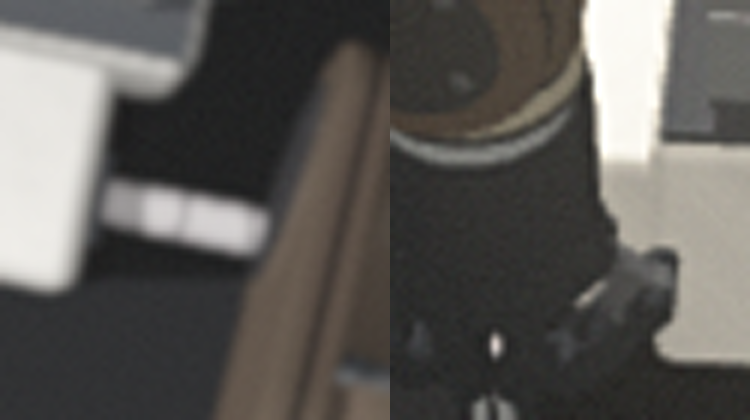

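The top view shows the knob next to the gripper, with the outer line on the bar visible at about crop (183,210) and no contact yet. I'll push in with small steps.

>>> servo_tool --deltas '[[[0.005, 0.03, 0, 0], [0.01, 0.06, 0, 0], [0.02, 0.09, 0, 0], [0.025, 0.12, 0, 0], [0.03, 0.14, 0, 0]]]'

```text
time: 4.9
eef_pos: [0.5008, -0.0784, 0.0579]
tcp_rot: [0.08, 0.702, -0.083, 0.702]
contact_force: [-1.8, -6.3, 2.5]
opening: -0.001
```

>>> servo_tool --deltas '[[[0.005, 0.02, 0, 0], [0.01, 0.04, 0, 0], [0.015, 0.06, 0, 0], [0.02, 0.08, 0, 0], [0.02, 0.09, 0, 0]]]'

```text
time: 5.4
eef_pos: [0.5029, -0.0695, 0.0579]
tcp_rot: [0.08, 0.702, -0.083, 0.703]
contact_force: [-0.9, -6.6, 0.4]
opening: -0.001
```

Run:
```python
from fit import *
from plant import *
import cv2
s=get_state();print(inv(s['eef_pos']),s['contact_force'])
a=read_camera('top')
cv2.imwrite('pics/k2.png',cv2.resize(a[215:285,280:355],None,fx=8,fy=8,interpolation=2))
v=np.load('v.npy')
for y in(-86,-166+8,-136,-120,-111): print(y,(proj('top',W(np.array([-.1,y/1000,.070]),v))-[280,215])*8)
```

```text
[-102.2 -158.3   57.9] [-0.92390622 -6.61950053  0.44875228]
-86 [224.1160177  261.79363587]
-158 [481.32406168 314.90126465]
-136 [402.51762167 298.62952176]
-120 [345.32295608 286.82012023]
-111 [313.1949216  280.18640963]
```

View pics/k2.png

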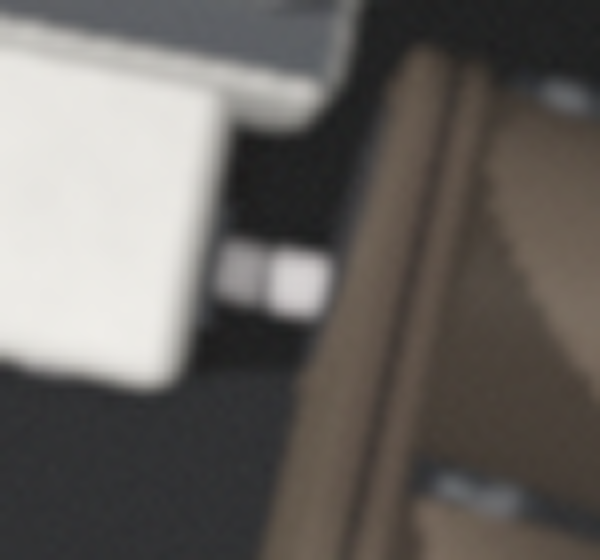

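The picture shows the inner line at x≈264 and the plate at x≈220, so about 12 mm remain, which agrees with the fit (about 11 mm). I'll go 8 mm, then proceed gently.

>>> servo_tool --deltas '[[[0.005, 0.02, 0, 0], [0.01, 0.04, 0, 0], [0.015, 0.06, 0, 0], [0.02, 0.075, 0, 0], [0.02, 0.08, 0, 0]]]'

```text
time: 5.95
eef_pos: [0.5049, -0.0609, 0.0579]
tcp_rot: [0.081, 0.702, -0.083, 0.702]
contact_force: [-1.5, -5.4, 1.8]
opening: -0.001
```

>>> servo_tool --deltas '[[[0.001, 0.005, 0, 0], [0.002, 0.01, 0, 0], [0.002, 0.01, 0, 0], [0.002, 0.01, 0, 0], [0.002, 0.01, 0, 0]]]'

```text
time: 6.45
eef_pos: [0.5048, -0.058, 0.057]
tcp_rot: [0.082, 0.703, -0.082, 0.702]
contact_force: [0.4, -0.1, 0.3]
opening: -0.0
```

Force dropped to zero, which fits the slider being drawn into the stop. I'll retreat and check.

>>> servo_tool --deltas '[[[-0.06, -0.25, 0, 0], [-0.12, -0.5, 0, 0], [-0.16, -0.7, 0.2, 0], [-0.16, -0.7, 0.6, 0], [-0.16, -0.7, 1, 0]]]'

```text
time: 6.95
eef_pos: [0.488, -0.1285, 0.1573]
tcp_rot: [0.083, 0.703, -0.082, 0.701]
contact_force: [1.2, -0.3, 0.1]
opening: -0.003
```

>>> servo_tool --deltas '[[[0, -0.3, 0.5, 0], [0, -0.7, 0.8, 0], [0, -1, 0.8, 0], [0, -1, 0.8, 0], [0, -1, 0.8, 0]]]'

```text
time: 7.45
eef_pos: [0.4887, -0.2286, 0.2368]
tcp_rot: [0.083, 0.703, -0.082, 0.702]
contact_force: [0.9, 0.4, -0.5]
opening: -0.003
```

Run:
```python
from fit import *
from plant import *
import cv2
s=get_state();print(s['eef_pos'],inv(s['eef_pos']),s['contact_force'])
a=read_camera('top');b=read_camera('side')
cv2.imwrite('pics/k3.png',np.hstack([cv2.resize(x,None,fx=6,fy=6,interpolation=2) for x in(a[215:285,290:355],b[225:295,215:275])]))
v=np.load('v.npy')
for y in(-86,-120,-136): print(y,(proj('top',W(np.array([-.1,y/1000,.070]),v))-[290,215])*6,(proj('side',W(np.array([-.1,y/1000,.070]),v))-[215,225])*6+[390,0])
```

```text
[ 0.48873966 -0.22857317  0.23675877] [ -79.9 -316.5  236.8] [ 0.88721372  0.43857358 -0.47962299]
-86 [108.08701328 196.3452269 ] [528.76259765 217.77031652]
-120 [198.99221706 215.11509017] [518.15425465 287.97689983]
-136 [241.88821626 223.97214132] [512.97989785 322.22107085]
```

View pics/k3.png

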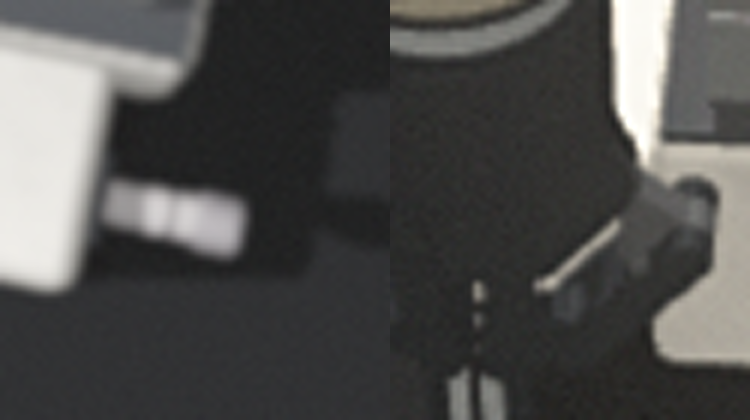

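The top view shows the knob neck at x≈192 and its end at 245 (predicted 199 and 242 for the first stop). The inner line is at the plate and the outer line at 175, exactly where the first stop would put it. So the slider is in the first stop. Next is the plain leaf.

>>> servo_tool --deltas '[[[0.4, 0.2, 0, 0], [0.7, 0.4, 0, 0], [0.8, 0.5, 0, 0], [0.8, 0.5, 0, 0], [0.8, 0.5, 0, 0]]]'

```text
time: 8.05
eef_pos: [0.5683, -0.1779, 0.2366]
tcp_rot: [0.081, 0.703, -0.081, 0.702]
contact_force: [-1.6, -0.3, 0.4]
opening: -0.001
```

>>> servo_tool --deltas '[[[0.3, 0.3, 0, 0], [0.6, 0.6, 0, 0], [0.74, 0.85, 0, 0], [0.74, 0.85, -0.1, 0], [0.74, 0.85, -0.1, 0]]]'

```text
time: 8.55
eef_pos: [0.6414, -0.0938, 0.2252]
tcp_rot: [0.082, 0.704, -0.082, 0.701]
contact_force: [-0.1, -0.6, -0.5]
opening: 0.002
```

>>> servo_tool --deltas '[[[0.03, 0.12, 0, 0], [0.06, 0.24, 0, 0], [0.08, 0.34, 0.02, 0], [0.1, 0.44, 0.04, 0], [0.11, 0.49, 0.06, 0]]]'

```text
time: 9.05
eef_pos: [0.6542, -0.0435, 0.2337]
tcp_rot: [0.082, 0.702, -0.082, 0.702]
contact_force: [0.3, -1.4, 0.3]
opening: -0.004
```

Run:
```python
from fit import *
from plant import *
s=get_state();print(s['eef_pos'],inv(s['eef_pos']),s['contact_force'])
```

```text
[ 0.65417981 -0.04346672  0.23369745] [ 39.3 -98.7 233.7] [ 0.29211873 -1.42883539  0.28273961]
```

>>> servo_tool --deltas '[[[0.03, 0.11, 0, 0], [0.05, 0.22, 0, 0], [0.075, 0.32, 0, 0], [0.09, 0.38, -0.06, 0], [0.1, 0.44, -0.12, 0]]]'

```text
time: 9.55
eef_pos: [0.6646, 0.0003, 0.2214]
tcp_rot: [0.082, 0.702, -0.082, 0.703]
contact_force: [0.4, 0.1, 0.3]
opening: -0.005
```

>>> servo_tool --deltas '[[[0.015, 0.06, -0.07, 0], [0.03, 0.115, -0.14, 0], [0.04, 0.16, -0.24, 0], [0.05, 0.21, -0.34, 0], [0.06, 0.24, -0.38, 0]]]'

```text
time: 10.05
eef_pos: [0.6692, 0.0239, 0.181]
tcp_rot: [0.082, 0.703, -0.082, 0.701]
contact_force: [-0.5, -0.1, -0.2]
opening: -0.004
```

Run:
```python
from fit import *
from plant import *
s=get_state();print(s['eef_pos'],inv(s['eef_pos']),s['contact_force'])
```

```text
[0.66918303 0.02391699 0.1809664 ] [ 38.6 -29.7 181. ] [-0.46292029 -0.14139295 -0.16390212]
```

>>> servo_tool --deltas '[[[0.02, 0.07, 0, 0], [0.02, 0.07, -0.01, 0], [0.02, 0.07, -0.02, 0], [0.02, 0.07, -0.03, 0], [0.02, 0.07, -0.03, 0]]]'

```text
time: 10.55
eef_pos: [0.6721, 0.0303, 0.1805]
tcp_rot: [0.082, 0.702, -0.082, 0.702]
contact_force: [-0.2, 0.4, 0.0]
opening: 0.001
```

>>> servo_tool --deltas '[[[0, 0, -0.01, 0], [0, 0, -0.02, 0], [0, 0, -0.03, 0], [0, 0, -0.03, 0], [0, 0, -0.03, 0]]]'

```text
time: 11.05
eef_pos: [0.6723, 0.0303, 0.18]
tcp_rot: [0.082, 0.702, -0.082, 0.703]
contact_force: [-4.8, 0.7, 7.1]
opening: 0.002
```

Contact at z≈0.180 with 7 N, so the plain leaf is flat. I'll lift over the lipped leaf to its outer side.

>>> servo_tool --deltas '[[[0, 0, 0.3, 0], [0, 0, 0.7, 0], [0, 0, 1, 0], [0, 0, 1, 0], [0, 0, 1, 0]]]'

```text
time: 11.55
eef_pos: [0.6723, 0.0303, 0.2781]
tcp_rot: [0.082, 0.702, -0.082, 0.703]
contact_force: [-0.1, -0.4, -1.5]
opening: -0.002
```

>>> servo_tool --deltas '[[[0, 0, 0.25, 0], [0.05, 0.2, 0.25, 0], [0.13, 0.6, 0.25, 0], [0.23, 1, 0.25, 0], [0.23, 1, 0.25, 0]]]'

```text
time: 12.05
eef_pos: [0.6942, 0.1349, 0.2987]
tcp_rot: [0.081, 0.704, -0.08, 0.701]
contact_force: [0.7, -0.3, -0.2]
opening: -0.0
```

>>> servo_tool --deltas '[[[0.08, 0.35, 0, 0], [0.16, 0.7, 0, 0], [0.17, 0.72, 0, 0], [0.17, 0.72, 0, 0], [0.17, 0.72, 0, 0]]]'

```text
time: 12.55
eef_pos: [0.7117, 0.2012, 0.3007]
tcp_rot: [0.082, 0.703, -0.083, 0.701]
contact_force: [0.2, 0.8, 0.4]
opening: 0.001
```

Run:
```python
from fit import *
from plant import *
import cv2
s=get_state();print(s['eef_pos'],inv(s['eef_pos']),s['contact_force'])
b=read_camera('side');cv2.imwrite('pics/p1.png',cv2.resize(b[100:300,200:370],None,fx=3,fy=3,interpolation=2))
v=np.load('v.npy');
for t in(0,.1,.3):
  v[4]=t;print(t,[((proj('side',W(plain(x,.084,v,.002),v))-[200,100])*3).round() for x in(-.035,.115)])
```

```text
[0.71165169 0.2012112  0.30071449] [ 39.8 152.6 300.7] [0.19051225 0.75608075 0.40403016]
0 [array([210., 298.]), array([418., 307.])]
0.1 [array([210., 290.]), array([419., 299.])]
0.3 [array([210., 276.]), array([421., 285.])]
```

View pics/p1.png

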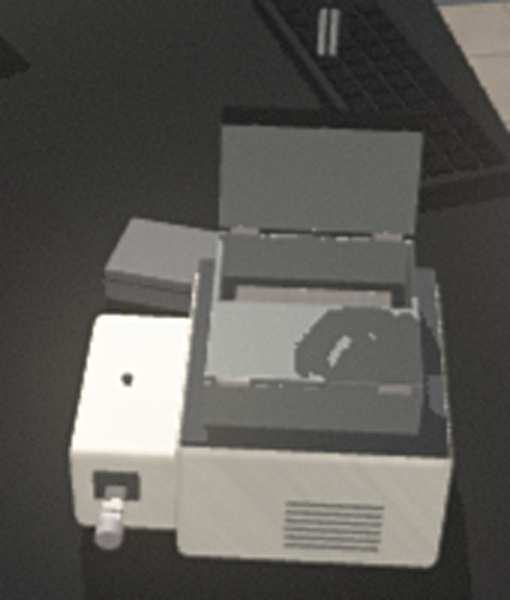

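Side view: the plain leaf's free edge runs at rows 302–311 (predicted 298–307 for 0 rad), so it is closed. The slider is unchanged. Now the lipped leaf.

>>> servo_tool --deltas '[[[0, 0, -0.25, 0], [0, 0, -0.5, 0], [0, 0, -0.66, 0], [0, 0, -0.66, 0], [0, 0, -0.66, 0]]]'

```text
time: 13.1
eef_pos: [0.7122, 0.2018, 0.2366]
tcp_rot: [0.082, 0.702, -0.082, 0.702]
contact_force: [-0.2, 0.7, 0.5]
opening: 0.001
```

>>> servo_tool --deltas '[[[-0.03, -0.12, 0, 0], [-0.06, -0.24, 0, 0], [-0.08, -0.34, 0, 0], [-0.1, -0.42, 0, 0], [-0.11, -0.47, 0, 0]]]'

```text
time: 13.6
eef_pos: [0.7011, 0.1543, 0.2371]
tcp_rot: [0.082, 0.702, -0.082, 0.703]
contact_force: [-0.3, 1.1, 3.9]
opening: -0.001
```

Run:
```python
from fit import *
from plant import *
s=get_state();print(s['eef_pos'],inv(s['eef_pos']),s['contact_force'])
```

```text
[0.70109286 0.15429714 0.2371393 ] [ 40.2 104.6 237.1] [-0.31208613  1.10791984  3.85675812]
```

>>> servo_tool --deltas '[[[-0.03, -0.13, 0, 0], [-0.06, -0.26, -0.02, 0], [-0.09, -0.38, -0.04, 0], [-0.1, -0.43, -0.1, 0], [-0.115, -0.49, -0.15, 0]]]'

```text
time: 14.1
eef_pos: [0.6893, 0.1055, 0.2206]
tcp_rot: [0.082, 0.702, -0.082, 0.702]
contact_force: [0.7, -0.7, 0.2]
opening: -0.0
```

>>> servo_tool --deltas '[[[-0.015, -0.06, -0.07, 0], [-0.03, -0.115, -0.14, 0], [-0.04, -0.16, -0.24, 0], [-0.05, -0.2, -0.34, 0], [-0.055, -0.22, -0.38, 0]]]'

```text
time: 14.6
eef_pos: [0.683, 0.0841, 0.181]
tcp_rot: [0.082, 0.703, -0.082, 0.701]
contact_force: [-0.1, -0.9, 0.8]
opening: -0.002
```

Run:
```python
from fit import *
from plant import *
s=get_state();print(s['eef_pos'],inv(s['eef_pos']),s['contact_force'])
```

```text
[0.68304451 0.08407883 0.18099501] [ 38.5  32.1 181. ] [-0.08014686 -0.91221192  0.80280742]
```

>>> servo_tool --deltas '[[[0, 0, -0.01, 0], [0, 0, -0.02, 0], [0, 0, -0.03, 0], [0, 0, -0.03, 0], [0, 0, -0.03, 0]]]'

```text
time: 15.1
eef_pos: [0.6842, 0.0846, 0.1807]
tcp_rot: [0.082, 0.702, -0.082, 0.703]
contact_force: [-0.7, -0.6, -0.1]
opening: -0.001
```

>>> servo_tool --deltas '[[[0, 0, -0.01, 0], [0, 0, -0.01, 0], [0, 0, -0.02, 0], [0, 0, -0.02, 0], [0, 0, -0.02, 0]]]'

```text
time: 15.6
eef_pos: [0.6844, 0.0846, 0.18]
tcp_rot: [0.082, 0.702, -0.082, 0.703]
contact_force: [-1.4, -0.5, 5.5]
opening: -0.004
```

>>> servo_tool --deltas '[[[0, 0, -0.01, 0], [0, 0, -0.01, 0], [0, 0, -0.01, 0], [0, 0, -0.01, 0], [0, 0, -0.01, 0]]]'

```text
time: 16.1
eef_pos: [0.6844, 0.0845, 0.18]
tcp_rot: [0.082, 0.702, -0.082, 0.703]
contact_force: [-4.4, 0.1, 7.3]
opening: -0.003
```

>>> servo_tool --deltas '[[[0, 0, 0.3, 0], [0, 0, 0.7, 0], [0, 0, 1, 0], [0, 0, 1, 0], [0, 0, 1, 0]]]'

```text
time: 16.6
eef_pos: [0.6843, 0.0844, 0.2779]
tcp_rot: [0.082, 0.702, -0.082, 0.703]
contact_force: [0.3, 0.5, -0.6]
opening: -0.003
```

>>> servo_tool --deltas '[[[-0.1, 0.3, 0.2, 0], [-0.2, 0.7, 0.2, 0], [-0.3, 1, 0.2, 0], [-0.3, 1, 0.2, 0], [-0.3, 1, 0.2, 0]]]'

```text
time: 17.1
eef_pos: [0.6531, 0.1848, 0.2947]
tcp_rot: [0.081, 0.704, -0.082, 0.701]
contact_force: [0.4, 0.3, 0.1]
opening: 0.002
```

>>> servo_tool --deltas '[[[-0.3, 0.3, 0, 0], [-0.6, 0.7, 0, 0], [-0.9, 1, 0, 0], [-0.9, 1, 0, 0], [-0.9, 1, 0, 0]]]'

```text
time: 17.6
eef_pos: [0.5639, 0.2838, 0.2964]
tcp_rot: [0.081, 0.703, -0.082, 0.702]
contact_force: [0.3, -0.2, -0.6]
opening: -0.002
```

Run:
```python
from fit import *
from plant import *
import cv2
s=get_state();print(s['eef_pos'],s['contact_force'])
a=read_camera('top');b=read_camera('side')
cv2.imwrite('pics/f.png',np.hstack([cv2.resize(x,(390,390),interpolation=2) for x in(a[100:270,190:360+30][:, :170+30],b[130:300,200:370])]))
for c in('top','side'):
  for q in('dropper','slide_box','tube_rack','slider_knob'): print(c,q,[(np.round(d['at'],3),round(d['p'],2)) for d in recognise(c,q)[:2]])
v=np.load('v.npy')
for t in(0,.05,.1):
  v[5]=t;print(t,[((proj('side',W(lip(x,.098,v,.006),v))-[200,130])*390/170).round() for x in(-.035,.115)])
```

```text
[0.56390963 0.28383872 0.29636231] [ 0.27248542 -0.17617442 -0.55821418]
top dropper [(array([ 0.677, -0.134,  0.051]), 0.52)]
top slide_box [(array([0.602, 0.312, 0.032]), 0.86)]
top tube_rack [(array([0.75 , 0.256, 0.029]), 0.58)]
top slider_knob [(array([ 0.511, -0.026,  0.069]), 0.49)]
side dropper [(array([ 0.679, -0.15 ,  0.046]), 0.86), (array([0.666, 0.01 , 0.185]), 0.48)]
side slide_box [(array([0.592, 0.299, 0.034]), 0.6)]
side tube_rack []
side slider_knob [(array([ 0.516, -0.032,  0.07 ]), 0.54)]
0 [array([160., 164.]), array([320., 171.])]
0.05 [array([160., 160.]), array([321., 167.])]
0.1 [array([160., 156.]), array([321., 162.])]
```

View pics/f.png

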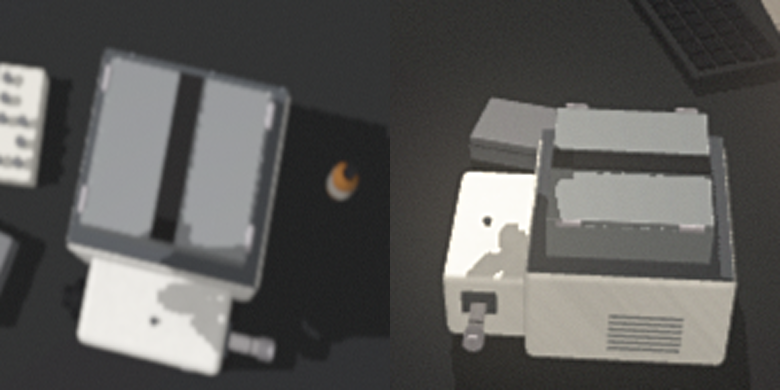

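The final pictures show both leaves flat, with a full-width black lip band (about 24 px, or 26 mm) lying over the plain leaf's edge. The slider looks the same as after its click, and the dropper, box and rack are in place. I'm handing in.

```bash
python3 -c "
from plant import *
print(sign_off(),get_state()['time'])"
```

```text
the job is handed in; nothing more can be done
the job is handed in; nothing more can be done
```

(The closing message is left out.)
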